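Wind up the loaded cigar-mould press

TASK

Tighten the green press, the one with the wooden cigar mould in it: push its five-spoke star wheel round clockwise (seen from above), spoke after spoke, until the spoke with the red ball points at the brass pointer at the front of the press. Leave the wheel standing there and leave the blue press's wheel as it is.

Things in the scene. Friction and masses are not known exactly. Their poses are not given: they have to be found in the camera images.
- green_press: Green press fixed on the bench, pale wooden mould inside, base 230 x 270 x 20 mm. Origin: base underside centre; z up; front is own -x. There a brass post (12 mm, cone tip 148 mm high) stands 107 mm before the wheel axis: the pointer. Platen under the wheel: top 77 mm high. Two 18 mm columns at own y +-117 mm, 164 mm high with nuts. Its blue twin has no mould; they may swap sides.
- green_hub (a point): Wheel axis of the green press at spoke height, 133 mm above the bench, straight over the base's origin. Hub 44 mm wide; five round spokes 72 degrees apart, 12 mm thick, balls 22 mm wide 85 mm from the axis (one red, four black). A bridge bar 20 mm wide, 150 to 158 mm high, spans the hub along own y; crosshead below it 34 mm wide, top 105 mm. Reach spokes from above, in front of the bridge.
- green_wheel (a joint): Green star wheel's angle q, rad, growing clockwise seen from above; front spokes then move to the press's own +y. At 0 the red ball is at the pointer; in general at own (-85 cos q, 85 sin q) mm from the axis. Starts -3.2 to -2.2; stops at -3.9 and 0.7. Needs about 3 N on a spoke 60 mm from the axis; stays where left. Spokes pass under the bridge, a finger cannot.
- blue_red_ball (a point): Centre of the red ball on the star wheel of the other press, which is blue, empty (no mould) and otherwise the same in shape and size. 133 mm above the bench, 85 mm from that wheel's axis. To be left where it is.

How it is judged:
By the outcome, as a careful person would: the job done as asked, in the order asked, and still so for the second after the job is handed in, with the robot touching nothing.
It also fails if it takes over 48 s, if anything falls off the work surface, if the arm or the gripper's body presses on something with over 40 N, if the wrist force passes 120 N, or if a joint passes its speed limit or range.

ROBOT

A 6-joint arm with a two-finger parallel gripper is mounted at the origin on the work surface. World frame = base frame: x ahead of the robot, y to its left, z up, the work surface at z = 0. Lengths are in m, angles in rad, forces in N, time in s.
With the tool pointing down it reaches from about 0.4 to 0.825 m from the base axis. Payload 7 kg.
Tool frame: the origin (TCP) lies between the finger pads; the fingertips stand arm.nose_length ahead of it and the grasp point (between the pads) is the TCP (arm.nose_length is the distance from the TCP to the fingertips, in m); x points along the fingers, z is the direction in which the jaws open and shut, and the axes are right-handed (so a half turn about x gives the same grasp; the last joint's range is limited). The gripper opens to 88 mm and grips with 3 to 60 N. Pads are 19 mm wide; open, the fingers measure 130 mm over their backs; the gripper's body (78 mm by 193 mm) begins 47 mm behind the grasp point.
Start: joints at [1.617, 0.359, 0.012, 0, -1.224, -0.288], TCP at [0.162, 0.655, 0.246] pointing down, gripper open.
Joint ranges: [-3.07, 3.07], [-1.43, 2.12], [-1.02, 1.25], [-3.03, 1.67], [-3.05, -0], [-3.03, 3.03]. Speed limits (rad/s): [2.39, 2.39, 3.01, 3.14, 3.14, 3.14].

INTERFACE

Orientations are given as [roll, pitch, yaw] about the fixed x, y, z axes, in that order (R = Rz(yaw) Ry(pitch) Rx(roll)).
In Python, from station import arm, viewer, spotter gives the robot as it stands.
- The arm moves only by the shell command python3 -m handwheel 'ROWS' [FORCE]. ROWS is a JSON object of lists of equal length, an entry for each row: "gripper": the gripper command: -1 is shut, 1 is fully open, values between are in proportion; "travel": the shift along the world's x, y, z each as a share of 500 mm, from -1 to 1, a list of three; "spin": the turn about the world's z as a share of 45 degrees, from -1 to 1. A call has 1 to 20 rows; each row is the pose to reach, as a shift and turn from the pose commanded when the call began; what a row does not reach only later rows make up. A row lasts 1/10 s, in which the tool goes at most 50 mm and 8.59 degrees, less where a joint would pass 70% of its speed; a pose out of reach is approached as far as the arm can. A call with a number of a shift or a turn outside -1 to 1 is refused whole. A call with a gripper value outside its range is refused whole. The fingers move at their own pace and stop on an object; FORCE is the grip in N (left out, the last holds). Time passes only in rows, so rows that repeat a pose let the fingers close. It gives the time, the measured TCP pose, the force and the opening at its end, in the units of the state.
- arm.get_state(): the state, without advancing time (a new reading comes with each control period).
- viewer.grab_frame(name): name is "scene" or "top"; returns a dict with "pixels" (400x640x3 uint8, blue, green, red), "fx", "fy", "cx", "cy" (pixels), "k1" (the pictures are not rectified: a ray, as slopes to the right and down, at radius r is drawn at 1 + k1 r^2 times it, then the intrinsics apply), "eye" and "attitude" of the camera in the world. Camera axes: x right, y down, z forward; pixel columns grow to the right and rows downward; lengths in m; the calibration is good to about 2 mm. A picture is of the moment at which its call begins. There is no depth.
- arm.job_done(): hands the job in, once; it reports no verdict.
Trained networks look in the newest picture that a camera, given by its name, has taken for a name from the list of things; names that differ only in an ending like _2 or _b are one class to them, and where a whole thing is asked for, a point or a joint stands for the part that bears it (a point fixed in the world has none). Each returns a list of dicts, best first, with "conf" (0 to 1); they miss things now and then, are a little off and sometimes report something else, mostly with a low value. They report only what shows in the picture. A call takes as long as a camera call.
- spotter.spot_in(camera, label): "rect" ([left, top, right, bottom] in pixels, round what is visible of it).
- spotter.tip_of(camera, label): "at" ([column, row] in pixels: a listed point, or the origin of a listed thing).
The state is a dict: "t": time; "q": joint angles; "qd": joint speeds; "joint_efforts": joint torques, N m; "eef_pos": TCP position; "ee_rot": TCP orientation; "force": force on the tool from outside, world axes, zero at the start; "moment": the same for the moment, N m; "width": finger opening in m.
Only numpy, scipy, OpenCV 4.12 (cv2) and the standard library are available. Lean on these libraries where they do the work, as an engineer would, in place of code of your own. Each camera call takes 0.05 s, during which the arm holds its last target.

## Working session

There is one attempt and no reset: what is moved stays moved. The work goes in short steps, Python scripts to look and compute and a shell command to move; the robot and the scene stay as the last step left them, time stands still between calls to the robot, and variables do not carry over. Pictures are saved under pics/ and viewed, and the job is handed in when it is done.

```bash
ls; mkdir -p pics
python3 - <<'E'
from station import arm, viewer, spotter
import cv2
for c in ("scene","top"):
    f=viewer.grab_frame(c); cv2.imwrite(f"pics/{c}0.png",f["pixels"])
    print(c,{k:v for k,v in f.items() if k!="pixels"})
    for l in ("green_press","green_hub","green_wheel","blue_red_ball"):
        try: print(l,spotter.tip_of(c,l)[:2])
        except Exception as e: print(l,e)
        print(l,spotter.spot_in(c,l)[:2]) if l!="green_hub" else 0
s=arm.get_state();print(s,arm.nose_length)
E
```

```text
pics
scene {'fx': 486.80257506269896, 'fy': 486.80257506269896, 'cx': 316.04882002642483, 'cy': 198.07512040967194, 'k1': -0.007451115092592854, 'eye': array([1.17296278, 0.3529973 , 0.71850359]), 'attitude': array([-2.25678816, -0.02052059,  2.06827054])}
green_press [{'at': [391.8, 298.6], 'conf': 0.63}]
green_press [{'rect': [301.1, 206.7, 481.3, 376.3], 'conf': 0.92}]
green_hub [{'at': [402.7, 248.8], 'conf': 0.79}]
green_wheel it knows: blue_red_ball, green_hub, green_press
green_wheel [{'rect': [343.5, 212.6, 449.7, 290.5], 'conf': 0.57}]
blue_red_ball [{'at': [201.0, 180.1], 'conf': 0.59}]
blue_red_ball [{'rect': [185.1, 134.1, 271.1, 187.6], 'conf': 0.96}]
top {'fx': 503.17331577059065, 'fy': 503.17331577059065, 'cx': 318.5216750087717, 'cy': 190.3825239575435, 'k1': -0.10002497015607598, 'eye': array([ 0.41089094, -0.01177473,  1.13703799]), 'attitude': array([-3.04525703,  0.01304465, -1.58978123])}
green_press [{'at': [227.0, 163.0], 'conf': 0.91}]
green_press [{'rect': [149.0, 109.0, 290.8, 216.9], 'conf': 0.57}]
green_hub []
green_wheel it knows: blue_red_ball, green_hub, green_press
green_wheel [{'rect': [169.0, 107.1, 263.6, 195.7], 'conf': 0.83}]
blue_red_ball [{'at': [419.2, 141.8], 'conf': 0.87}]
blue_red_ball [{'rect': [378.1, 137.4, 450.3, 221.2], 'conf': 0.93}]
{'t': 0.7, 'q': array([ 1.61708519e+00,  3.58554762e-01,  1.19179691e-02, -1.04334587e-05,
       -1.22410358e+00, -2.88077240e-01]), 'qd': array([ 0.00014422, -0.00155904, -0.00083847,  0.00121327, -0.0009496 ,
        0.00014479]), 'joint_efforts': array([-3.54369240e-05, -5.82165813e+01,  2.93248540e+01,  7.00138539e+00,
        1.25430300e-02, -7.25877129e-06]), 'eef_pos': array([0.16164548, 0.65534069, 0.24559647]), 'ee_rot': array([-2.67991016,  1.57073952,  1.7906869 ]), 'force': array([0.60315356, 0.2803443 , 0.84672828]), 'moment': array([-0.04732555, -0.04560628,  0.0210215 ]), 'width': 0.08738150560399256} 0.019
```

View pics/scene0.png

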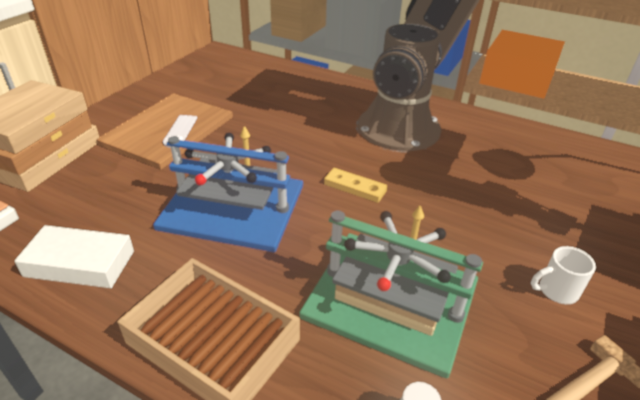

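View pics/top0.png

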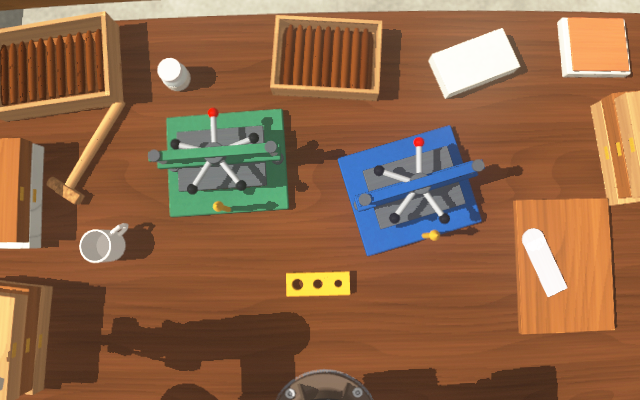

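The top view shows the green press on the left (hub near (215,152)), with its red ball at the back (213,112) and the pointer at (218,206). The blue press is on the right. I'll zoom in to get precise pixels.

Run:
```python
import cv2
a=cv2.imread("pics/top0.png")[95:225,140:300]; cv2.imwrite("pics/topz.png",cv2.resize(a,None,fx=5,fy=4.6,interpolation=cv2.INTER_CUBIC)) 
a=cv2.imread("pics/scene0.png")[195:345,310:490]; cv2.imwrite("pics/scz.png",cv2.resize(a,None,fx=4,fy=4,interpolation=cv2.INTER_CUBIC))
```

```text
(no output)
```

View pics/topz.png

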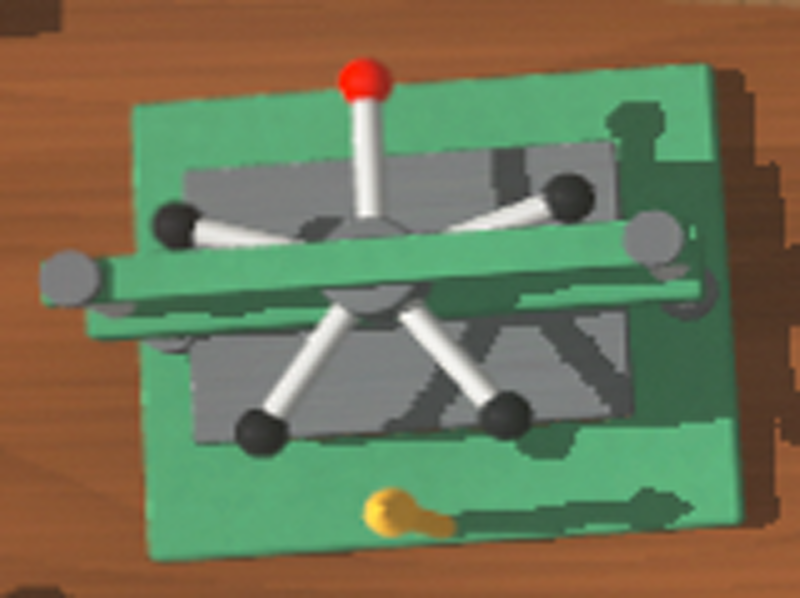

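View pics/scz.png

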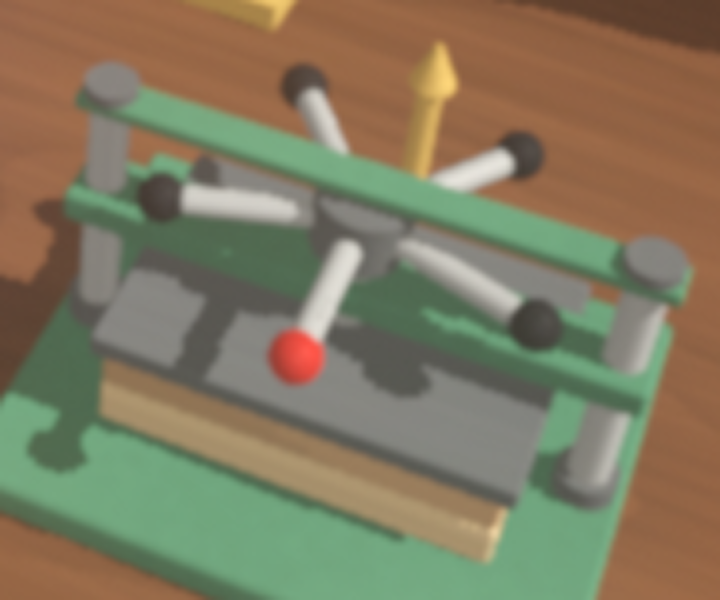

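```bash
cat > h.py <<'E'
import numpy as np, cv2
from scipy.spatial.transform import Rotation as R
from scipy.optimize import least_squares
CAM={}
def load():
    from station import viewer
    for c in("scene","top"): CAM[c]=viewer.grab_frame(c)
def proj(f,P):
    P=(np.atleast_2d(P)-f["eye"])@R.from_euler("xyz",f["attitude"]).as_matrix()
    s=P[:,:2]/P[:,2:]; s=s*(1+f["k1"]*(s**2).sum(1,keepdims=True))
    return s*[f["fx"],f["fy"]]+[f["cx"],f["cy"]]
def pts(p):
    x,y,a,q=p; o=[]
    for k in range(5):
        t=q+k*2*np.pi/5; o.append([-.085*np.cos(t),.085*np.sin(t),.133])
    o+=[[0,.117,.164],[0,-.117,.164],[-.107,0,.148]]
    o=np.array(o); o[:,:2]=o[:,:2]@np.array([[np.cos(a),np.sin(a)],[-np.sin(a),np.cos(a)]]); return o+[x,y,0]
E
python3 - <<'E'
from h import *
load()
# order red, then clockwise (seen from above): top image red->right-back->right-front->left-front->left-back
T=np.array([[365,80],[568,198],[507,415],[262,432],[178,226],[70,278],[653,238]])/[5,4.6]+[140,95]-.4
# scene: same order
S=np.array([[297,357],[160,197],[304,84],[521,155],[536,323],[655,262],[112,82],[438,42]])/4+[310,195]-.4
def res(p,full=False):
    w=pts(p); r=np.concatenate([proj(CAM["top"],w[:7])-T,proj(CAM["scene"],w)-S]); return r if full else r.ravel()
s=least_squares(res,[.48,.2,0,-3.1]); print(s.x,np.abs(s.fun).max()); print(res(s.x,1).round(1))
from station import arm
st=arm.get_state(); print(R.from_euler("xyz",st["ee_rot"]).as_matrix().round(3)); print(pts(s.x).round(3))
E
```

```text
[ 0.58793788  0.21014489  0.0484632  -3.14799382] 0.9841059486124948
[[-0.3  0.8]
 [-0.3  0. ]
 [-0.5  0.3]
 [-0.3  0.3]
 [-0.4  0.2]
 [-0.7  0.1]
 [-0.4  0.2]
 [-0.7  0. ]
 [ 0.   0.1]
 [-0.5  0.8]
 [-0.9 -0.1]
 [-0.5  0.5]
 [-0.  -0.8]
 [-0.2 -0.4]
 [ 0.   1. ]]
[[-0.     0.971 -0.239]
 [ 0.    -0.239 -0.971]
 [-1.    -0.    -0.   ]]
[[0.673 0.215 0.133]
 [0.619 0.131 0.133]
 [0.522 0.156 0.133]
 [0.517 0.256 0.133]
 [0.61  0.292 0.133]
 [0.582 0.327 0.164]
 [0.594 0.093 0.164]
 [0.481 0.205 0.148]]
```

```bash
python3 -m handwheel '{"gripper":[-1,-1,-1,-1,-1,-1,-1,-1,-1,-1,-1,-1,-1,-1,-1,-1],"travel":[[0.742,-0.876,0],[0.742,-0.876,0],[0.742,-0.876,0],[0.742,-0.876,0],[0.742,-0.876,0],[0.742,-0.876,0],[0.742,-0.876,0],[0.742,-0.876,0],[0.742,-0.876,0],[0.742,-0.876,0],[0.742,-0.876,0],[0.742,-0.876,0],[0.742,-0.876,0],[0.742,-0.876,0],[0.742,-0.876,0],[0.742,-0.876,0]],"spin":[-1,-1,-1,-1,-1,-1,-1,-1,-1,-1,-1,-1,-1,-1,-1,-1]}' 20
python3 -m handwheel '{"gripper":[-1,-1,-1,-1,-1,-1],"travel":[[0,0,0],[0,0,0],[0,0,0],[0,0,0],[0,0,0],[0,0,0]],"spin":[-1,-1,-1,-1,-1,-1]}'
python3 -c "
from station import arm
from h import *
s=arm.get_state();print(s['q'].round(2),s['eef_pos'].round(4),R.from_euler('xyz',s['ee_rot']).as_matrix()[:,2].round(3),s['width'],s['force'])"
```

```text
t: 2.4
eef_pos: [0.5321, 0.2182, 0.2457]
ee_rot: [-2.66, 1.571, 1.027]
force: [0.4, 0.0, -0.1]
width: 0.0003
t: 3.0
eef_pos: [0.5321, 0.2183, 0.2457]
ee_rot: [-1.941, 1.571, 0.955]
force: [0.5, 0.3, 0.1]
width: 0.0006
[ 0.73  0.2  -0.21 -0.   -1.16 -0.97] [0.5321 0.2183 0.2457] [-0.97   0.243 -0.   ] 0.0005701526543463803 [0.49386209 0.30519726 0.14002787]
```

```bash
cat >> h.py <<'E'
HUB=np.array([.58794,.21014]); A=.04846
def centre(th,off,r=.050):
    th=np.radians(th); c=r*np.array([-np.cos(th),np.sin(th)])-off*np.array([np.sin(th),np.cos(th)])
    return HUB+np.array([[np.cos(A),-np.sin(A)],[np.sin(A),np.cos(A)]])@c
def plan(ths,off,p0,psi0,r=.05):
    for t in ths:
        d=(centre(t,off,r)-p0)/.5; print(t,d.round(3),"spin",round((np.degrees(A)-t-psi0)/45,3))
E
python3 - <<'E'
from h import *
p=np.array([.5329,.2175])
print(centre(36,.024)); plan([36],.024,p,-13.8)
p=centre(36,.024);psi=2.78-36
plan(range(38,63,3),.0155,p,psi)
E
python3 -m handwheel '{"gripper":[-1,-1,-1,-1,-1,-1],"travel":[[0,0,0],[0,0,0],[0,0,0],[0,0,-0.08],[0,0,-0.15],[0,0,-0.15]],"spin":[-0.2,-0.43,-0.43,-0.43,-0.43,-0.43]}'
python3 - <<'E'
from station import viewer
import cv2
for c,(a,b,l,r) in (("scene",(150,350,290,510)),("top",(85,235,130,310))):
    f=viewer.grab_frame(c)["pixels"][a:b,l:r]; cv2.imwrite(f"pics/{c}1.png",cv2.resize(f,None,fx=3,fy=3,interpolation=cv2.INTER_CUBIC))
E
```

```text
[0.53296326 0.21745832]
36 [ 0. -0.] spin -0.432
38 [0.01  0.018] spin -0.045
41 [0.012 0.023] spin -0.111
44 [0.014 0.028] spin -0.178
47 [0.017 0.033] spin -0.245
50 [0.019 0.038] spin -0.311
53 [0.022 0.042] spin -0.378
56 [0.025 0.047] spin -0.445
59 [0.029 0.051] spin -0.511
62 [0.032 0.055] spin -0.578
t: 3.6
eef_pos: [0.5296, 0.2166, 0.1663]
ee_rot: [1.133, 1.563, -2.587]
force: [0.1, 0.5, -0.1]
width: 0.0003
```

View pics/scene1.png

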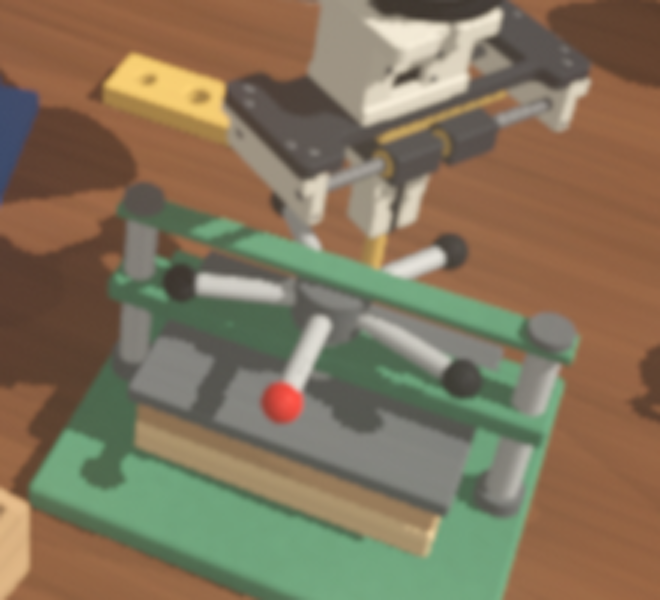

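The finger (crop ≈ (385,215)) sits between the two front spokes, just above them and in front of the bridge. Next: descend and make the first push.

```bash
python3 -m handwheel '{"gripper":[-1,-1,-1,-1,-1,-1,-1,-1,-1,-1,-1,-1,-1],"travel":[[0,0,-0.034],[0,0,-0.068],[0,0,-0.068],[0.01,0.018,-0.068],[0.012,0.023,-0.068],[0.014,0.028,-0.068],[0.017,0.033,-0.068],[0.019,0.038,-0.068],[0.022,0.042,-0.068],[0.025,0.047,-0.068],[0.029,0.051,-0.068],[0.030,0.053,-0.068],[0.030,0.053,-0.068]],"spin":[0,0,0,-0.045,-0.111,-0.178,-0.245,-0.311,-0.378,-0.445,-0.511,-0.53,-0.53]}'
python3 - <<'E'
from station import viewer
import cv2
for c,(a,b,l,r) in (("scene",(150,350,290,510)),("top",(85,235,130,310))):
    f=viewer.grab_frame(c)["pixels"][a:b,l:r]; cv2.imwrite(f"pics/{c}2.png",cv2.resize(f,None,fx=3,fy=3,interpolation=cv2.INTER_CUBIC))
E
```

```text
t: 5.0
eef_pos: [0.5478, 0.2441, 0.1382]
ee_rot: [-1.632, 1.57, 0.515]
force: [-3.1, -1.8, 1.8]
width: 0.0006
```

View pics/scene2.png

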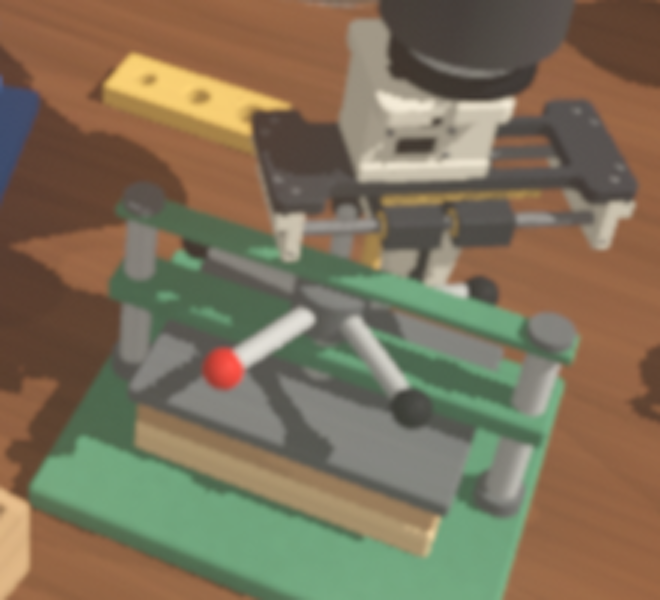

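The wheel turned as expected: the red ball is now at crop (223,368). Next I'll measure q from the ball and plan the following push.

```bash
cat >> h.py <<'E'
def redq(P=(.58794,.21014,.04846)):
    load(); out=[]
    for c in CAM:
        f=CAM[c]; p=f["pixels"].astype(int); m=((p[:,:,2]>130)&(p[:,:,1]<75)&(p[:,:,0]<75)).astype(np.uint8)
        n,_,st,ce=cv2.connectedComponentsWithStats(m)
        h=proj(f,[[P[0],P[1],.133]])[0]
        for i in range(1,n):
            if st[i,4]<12: continue
            qs=np.linspace(-3.9,.7,4601); e=np.array([proj(f,pts((*P,q))[:1])[0] for q in qs])-ce[i]
            d=np.hypot(*e.T); k=d.argmin()
            if d[k]<6: out.append((c,round(qs[k],3),round(d[k],1),st[i,4]))
    return out
E
python3 - <<'E'
from h import *
print(redq())
E
```

```text
[('scene', np.float64(-2.678), np.float64(1.2), np.int32(72)), ('top', np.float64(-2.709), np.float64(1.0), np.int32(71))]
```

Run:
```python
from h import *
p=np.array([.54796,.24396]); plan([-10.3],.025,p,-57.07)
p=centre(-10.3,.025); psi=2.78+10.3
plan([-10]+list(range(-5,61,5)),.0155,p,psi)
```

```text
-10.3 [-0.006 -0.139] spin 1.559
-10 [-0.005  0.019] spin -0.007
-5 [-0.009  0.027] spin -0.118
0 [-0.012  0.036] spin -0.229
5 [-0.015  0.044] spin -0.34
10 [-0.017  0.053] spin -0.451
15 [-0.018  0.062] spin -0.562
20 [-0.019  0.071] spin -0.673
25 [-0.018  0.08 ] spin -0.785
30 [-0.017  0.09 ] spin -0.896
35 [-0.015  0.098] spin -1.007
40 [-0.012  0.107] spin -1.118
45 [-0.009  0.116] spin -1.229
50 [-0.005  0.124] spin -1.34
55 [0.    0.131] spin -1.451
60 [0.006 0.139] spin -1.562
```

```bash
python3 -m handwheel '{"gripper":[-1,-1,-1,-1,-1,-1,-1,-1,-1,-1,-1],"travel":[[-0.004,-0.006,0],[-0.004,-0.006,0.05],[-0.004,-0.006,0.1],[-0.006,-0.05,0.1],[-0.006,-0.1,0.1],[-0.006,-0.139,0.1],[-0.006,-0.139,0.1],[-0.006,-0.139,0.1],[-0.006,-0.139,0.1],[-0.006,-0.139,0.1],[-0.006,-0.139,0.1]],"spin":[0,0,0.15,0.3,0.45,0.6,0.75,0.9,1,1,1]}'
python3 -m handwheel '{"gripper":[-1,-1,-1,-1,-1,-1,-1],"travel":[[0,0,0],[0,0,0],[0,0,0],[0,0,0],[0,0,-0.05],[0,0,-0.1],[0,0,-0.1]],"spin":[0.19,0.38,0.559,0.559,0.559,0.559,0.559]}'
python3 - <<'E'
from h import *
print(redq())
for c,(a,b,l,r) in (("scene",(150,350,290,510)),("top",(85,235,130,310))):
    f=CAM[c]["pixels"][a:b,l:r]; cv2.imwrite(f"pics/{c}3.png",cv2.resize(f,None,fx=3,fy=3,interpolation=cv2.INTER_CUBIC))
E
```

```text
t: 6.3
eef_pos: [0.545, 0.1744, 0.1867]
ee_rot: [-2.498, 1.57, 0.431]
force: [0.5, -0.1, 0.2]
width: 0.0004
t: 7.0
eef_pos: [0.5428, 0.1733, 0.1335]
ee_rot: [0.275, 1.565, -2.643]
force: [-1.3, 0.2, -0.5]
width: 0.0002
[('scene', np.float64(-2.678), np.float64(1.2), np.int32(71)), ('top', np.float64(-2.722), np.float64(2.4), np.int32(44))]
```

View pics/scene3.png

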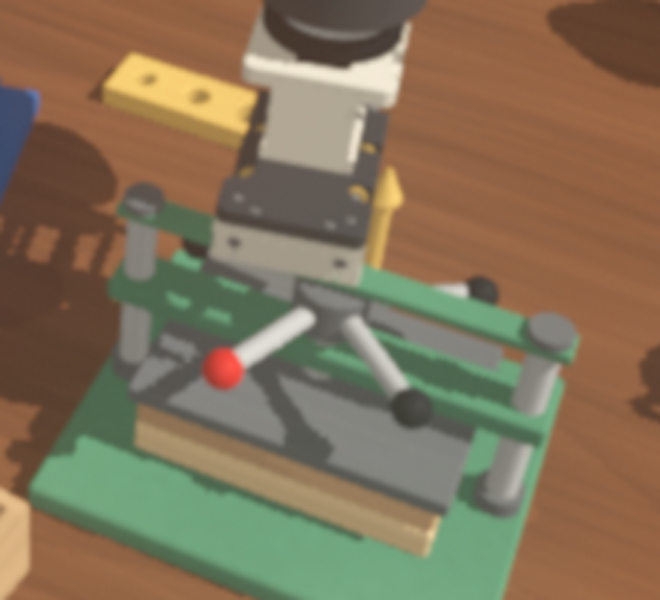

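```bash
python3 -m handwheel '{"gripper":[-1,-1,-1,-1,-1,-1,-1,-1,-1,-1],"travel":[[-0.005,0.019,0],[-0.009,0.027,0],[-0.012,0.036,0],[-0.015,0.044,0],[-0.017,0.053,0],[-0.018,0.062,0],[-0.019,0.071,0],[-0.018,0.080,0],[-0.017,0.090,0],[-0.015,0.098,0]],"spin":[-0.007,-0.118,-0.229,-0.34,-0.451,-0.562,-0.673,-0.785,-0.896,-1]}'
python3 -m handwheel '{"gripper":[-1,-1,-1,-1,-1,-1,-1],"travel":[[0.003,0.009,0],[0.006,0.018,0],[0.010,0.026,0],[0.015,0.033,0],[0.021,0.041,0],[0.021,0.041,0],[0.021,0.041,0]],"spin":[-0.111,-0.222,-0.333,-0.444,-0.555,-0.562,-0.562]}'
python3 - <<'E'
from h import *
print(redq())
for c,(a,b,l,r) in (("scene",(150,350,290,510)),("top",(85,235,130,310))):
    f=CAM[c]["pixels"][a:b,l:r]; cv2.imwrite(f"pics/{c}4.png",cv2.resize(f,None,fx=3,fy=3,interpolation=cv2.INTER_CUBIC))
E
```

```text
t: 8.1
eef_pos: [0.5367, 0.2236, 0.1378]
ee_rot: [1.903, 1.57, -1.8]
force: [-3.0, -2.5, 0.6]
width: 0.0003
t: 8.8
eef_pos: [0.5477, 0.2445, 0.1375]
ee_rot: [-1.391, 1.569, 0.755]
force: [-1.6, 0.3, 1.0]
width: 0.0004
[('scene', np.float64(-1.522), np.float64(0.5), np.int32(25)), ('top', np.float64(-1.422), np.float64(0.6), np.int32(60))]
```

View pics/scene4.png

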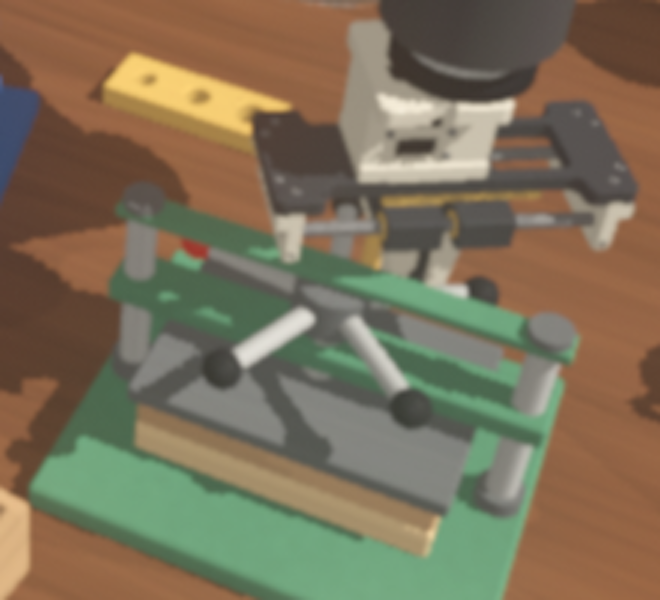

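View pics/top4.png

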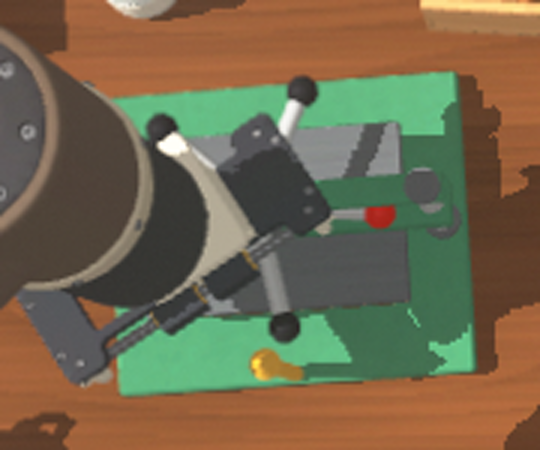

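The wheel turned exactly one spoke: a black ball now stands where the red one was, and the red ball is at the right of the top view (380,215). I'll repeat the cycle.

```bash
python3 -m handwheel '{"gripper":[-1,-1,-1,-1,-1,-1,-1,-1,-1,-1,-1],"travel":[[-0.004,-0.006,0],[-0.004,-0.006,0.05],[-0.004,-0.006,0.1],[-0.006,-0.05,0.1],[-0.006,-0.1,0.1],[-0.006,-0.139,0.1],[-0.006,-0.139,0.1],[-0.006,-0.139,0.1],[-0.006,-0.139,0.1],[-0.006,-0.139,0.1],[-0.006,-0.139,0.1]],"spin":[0,0,0.15,0.3,0.45,0.6,0.75,0.9,1,1,1]}'
python3 -m handwheel '{"gripper":[-1,-1,-1,-1,-1,-1,-1],"travel":[[0,0,0],[0,0,0],[0,0,0],[0,0,0],[0,0,-0.05],[0,0,-0.1],[0,0,-0.1]],"spin":[0.19,0.38,0.559,0.559,0.559,0.559,0.559]}'
python3 -m handwheel '{"gripper":[-1,-1,-1,-1,-1,-1,-1,-1,-1,-1],"travel":[[-0.005,0.019,0],[-0.009,0.027,0],[-0.012,0.036,0],[-0.015,0.044,0],[-0.017,0.053,0],[-0.018,0.062,0],[-0.019,0.071,0],[-0.018,0.080,0],[-0.017,0.090,0],[-0.015,0.098,0]],"spin":[-0.007,-0.118,-0.229,-0.34,-0.451,-0.562,-0.673,-0.785,-0.896,-1]}'
python3 -m handwheel '{"gripper":[-1,-1,-1,-1,-1,-1,-1],"travel":[[0.003,0.009,0],[0.006,0.018,0],[0.010,0.026,0],[0.015,0.033,0],[0.021,0.041,0],[0.021,0.041,0],[0.021,0.041,0]],"spin":[-0.111,-0.222,-0.333,-0.444,-0.555,-0.562,-0.562]}'
python3 - <<'E'
from h import *
print(redq())
for c,(a,b,l,r) in (("scene",(150,350,290,510)),("top",(85,235,130,310))):
    f=CAM[c]["pixels"][a:b,l:r]; cv2.imwrite(f"pics/{c}5.png",cv2.resize(f,None,fx=3,fy=3,interpolation=cv2.INTER_CUBIC))
E
```

```text
t: 10.0
eef_pos: [0.5447, 0.1742, 0.1867]
ee_rot: [-2.426, 1.57, 0.501]
force: [-0.3, 0.7, -0.3]
width: 0.0005
t: 10.7
eef_pos: [0.5427, 0.1732, 0.1335]
ee_rot: [0.283, 1.565, -2.638]
force: [0.3, -0.8, 0.7]
width: 0.0001
t: 11.7
eef_pos: [0.5364, 0.2236, 0.1377]
ee_rot: [1.097, 1.57, -2.609]
force: [-3.7, -1.8, -0.5]
width: 0.0006
t: 12.4
eef_pos: [0.5477, 0.2445, 0.1376]
ee_rot: [-1.387, 1.57, 0.756]
force: [-1.4, 0.6, 0.7]
width: 0.0007
[('scene', np.float64(-0.224), np.float64(0.4), np.int32(14)), ('top', np.float64(-0.204), np.float64(0.2), np.int32(77))]
```

View pics/top5.png

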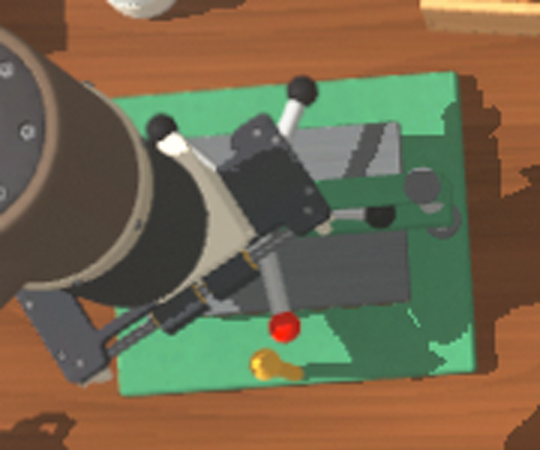

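The red ball is now at (285,327), about 11° before the pointer. I'll do a short final push, stopping slightly early, and then lift clear to look.

```bash
python3 - <<'E'
from h import *
p=centre(-10.3,.025); psi=2.78+10.3
plan([-10,-8,-6,-4,-2,0],.0155,p,psi)
E
python3 -m handwheel '{"gripper":[-1,-1,-1,-1,-1,-1,-1,-1,-1,-1,-1],"travel":[[-0.004,-0.006,0],[-0.004,-0.006,0.05],[-0.004,-0.006,0.1],[-0.006,-0.05,0.1],[-0.006,-0.1,0.1],[-0.006,-0.139,0.1],[-0.006,-0.139,0.1],[-0.006,-0.139,0.1],[-0.006,-0.139,0.1],[-0.006,-0.139,0.1],[-0.006,-0.139,0.1]],"spin":[0,0,0.15,0.3,0.45,0.6,0.75,0.9,1,1,1]}'
python3 -m handwheel '{"gripper":[-1,-1,-1,-1,-1,-1,-1],"travel":[[0,0,0],[0,0,0],[0,0,0],[0,0,0],[0,0,-0.05],[0,0,-0.1],[0,0,-0.1]],"spin":[0.19,0.38,0.559,0.559,0.559,0.559,0.559]}'
```

```text
-10 [-0.005  0.019] spin -0.007
-8 [-0.006  0.022] spin -0.051
-6 [-0.008  0.025] spin -0.096
-4 [-0.01   0.029] spin -0.14
-2 [-0.011  0.032] spin -0.185
0 [-0.012  0.036] spin -0.229
t: 13.6
eef_pos: [0.5448, 0.1742, 0.1868]
ee_rot: [-2.466, 1.57, 0.459]
force: [-0.6, -0.0, -0.7]
width: 0.0006
t: 14.3
eef_pos: [0.5427, 0.1732, 0.1336]
ee_rot: [0.285, 1.565, -2.638]
force: [-0.9, -0.3, -0.6]
width: 0.0005
```

```bash
python3 -m handwheel '{"gripper":[-1,-1,-1,-1,-1,-1,-1,-1,-1,-1],"travel":[[-0.005,0.019,0],[-0.006,0.022,0],[-0.008,0.025,0],[-0.010,0.029,0],[-0.011,0.032,0],[-0.011,0.032,0],[-0.011,0.032,0],[-0.008,0.010,0],[-0.008,0.010,0.06],[-0.008,0.010,0.12]],"spin":[-0.007,-0.051,-0.096,-0.14,-0.185,-0.185,-0.185,-0.185,-0.185,-0.185]}'
python3 -m handwheel '{"gripper":[-1,-1,-1,-1,-1,-1],"travel":[[0,0,0.1],[-0.1,0,0.2],[-0.2,0,0.2],[-0.2,0,0.2],[-0.2,0,0.2],[-0.2,0,0.2]],"spin":[0,0,0,0,0,0]}'
python3 - <<'E'
from h import *
print(redq())
for c,(a,b,l,r) in (("scene",(150,350,290,510)),("top",(85,235,130,310))):
    f=CAM[c]["pixels"][a:b,l:r]; cv2.imwrite(f"pics/{c}6.png",cv2.resize(f,None,fx=3,fy=3,interpolation=cv2.INTER_CUBIC))
E
```

```text
t: 15.3
eef_pos: [0.5408, 0.1788, 0.1972]
ee_rot: [0.485, 1.57, -2.578]
force: [1.9, 0.4, 2.0]
width: 0.0004
t: 15.9
eef_pos: [0.4409, 0.1796, 0.2973]
ee_rot: [-2.434, 1.569, 0.787]
force: [0.7, 0.3, -0.1]
width: 0.0001
[('scene', np.float64(-0.078), np.float64(1.9), np.int32(18))]
```

View pics/top6.png

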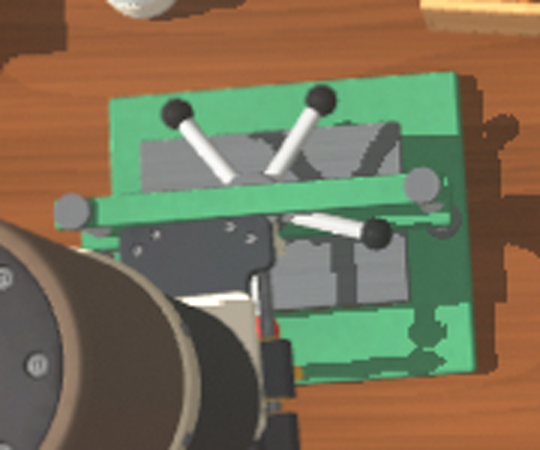

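View pics/scene6.png

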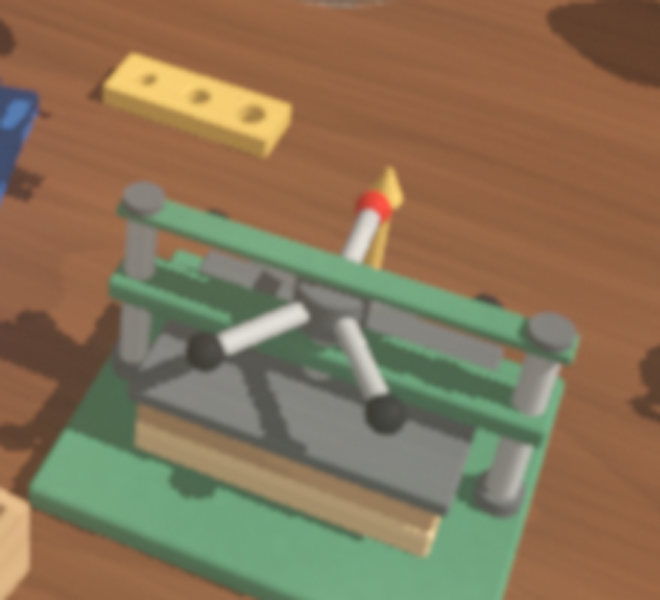

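```bash
cat > fin.py <<'E'
from h import *
load()
def fit(T,S):
    T={k:np.array(v)/3+[130,85]-.33 for k,v in T.items()}; S={k:np.array(v)/3+[290,150]-.33 for k,v in S.items()}
    def res(p):
        w=pts((p[0],p[1],.04846,p[2])); 
        return np.concatenate([proj(CAM["top"],w[k:k+1])[0]-v for k,v in T.items()]+[proj(CAM["scene"],w[k:k+1])[0]-v for k,v in S.items()])
    s=least_squares(res,[.588,.21,-.05]); print("q",s.x,np.degrees(s.x[2]),s.fun.round(1))
    s=least_squares(lambda q:res([.58794,.21014,q[0]]),[-.05]); print("q only",s.x,np.degrees(s.x[0]),s.fun.round(1))
E
python3 - <<'E'
from fin import *
fit({2:(177,113),3:(320,100),4:(376,234)},{3:(205,352),2:(385,413),0:(373,207)})
E
```

```text
q [ 0.58781539  0.21024566 -0.01917093] -1.0984135710159801 [-0.4  0.5 -0.1  0.3 -0.5  0.  -0.3 -0.1 -0.4  0.2 -0.4  0.4]
q only [-0.01951067] -1.1178790169903536 [-0.4  0.5 -0.   0.2 -0.4 -0.1 -0.3 -0.1 -0.5  0.2 -0.5  0.4]
```

The fit gives q ≈ -1.1°. One gentle push of about 1° should close that.

```bash
python3 -m handwheel '{"gripper":[-1,-1,-1,-1,-1,-1,-1,-1,-1,-1,-1,-1,-1,-1,-1,-1,-1,-1],"travel":[[0.1,0,-0.1],[0.2,0,-0.2],[0.2,0,-0.2],[0.2,0,-0.26],[0.2,0,-0.32],[0.2,0,-0.32],[0.199,0.012,-0.32],[0.197,0.020,-0.32],[0.197,0.022,-0.32],[0.1965,0.024,-0.32],[0.1965,0.024,-0.32],[0.1965,0.024,-0.32],[0.2,0,-0.32],[0.2,0,-0.26],[0.2,0,-0.2],[0.2,0,-0.1],[0.1,-0.05,0],[0.1,-0.05,0]],"spin":[0,0,0,0,0,0,0,-0.02,-0.02,-0.025,-0.025,-0.025,-0.02,-0.02,-0.02,0,0,0]}'
python3 -m handwheel '{"gripper":[-1,-1,-1,-1,-1,-1,-1],"travel":[[-0.1,0.05,0],[-0.1,0.1,0],[-0.1,0.2,0.05],[-0.1,0.3,0.1],[-0.1,0.4,0.1],[-0.1,0.5,0.1],[-0.1,0.5,0.1]],"spin":[0,0,0,0,0,0,0]}'
python3 - <<'E'
from h import *
print(redq())
for c,(a,b,l,r) in (("scene",(150,350,290,510)),("top",(85,235,130,310))):
    f=CAM[c]["pixels"][a:b,l:r]; cv2.imwrite(f"pics/{c}7.png",cv2.resize(f,None,fx=3,fy=3,interpolation=cv2.INTER_CUBIC))
cv2.imwrite("pics/top7full.png",CAM["top"]["pixels"])
E
```

```text
t: 17.9
eef_pos: [0.49, 0.1535, 0.2997]
ee_rot: [-2.541, 1.567, 0.68]
force: [1.0, -0.0, -0.1]
width: 0.0005
t: 18.6
eef_pos: [0.4401, 0.408, 0.3452]
ee_rot: [0.298, 1.569, -2.762]
force: [0.5, -0.5, -1.4]
width: 0.0005
[('scene', np.float64(-0.018), np.float64(2.1), np.int32(35)), ('top', np.float64(-0.002), np.float64(0.1), np.int32(75))]
```

View pics/top7.png

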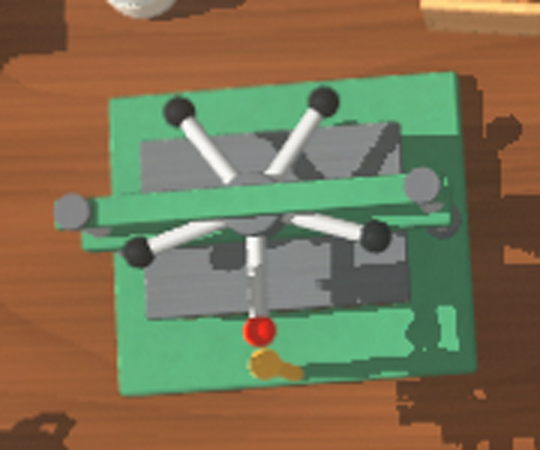

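View pics/scene7.png

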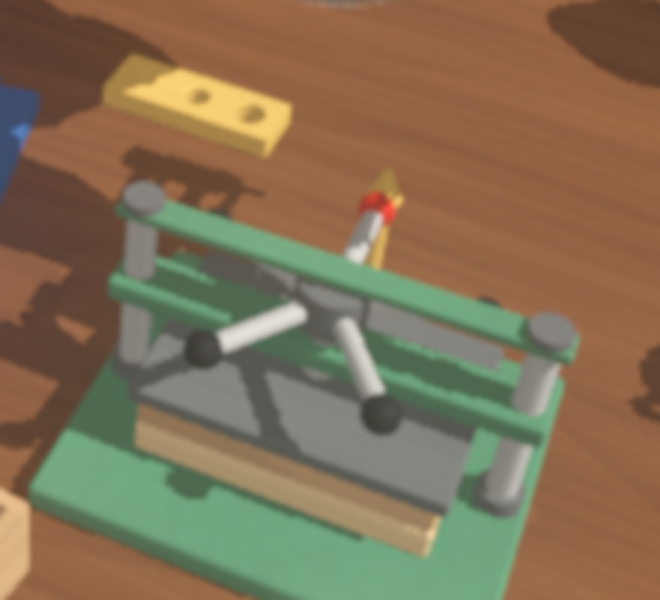

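View pics/top7full.png

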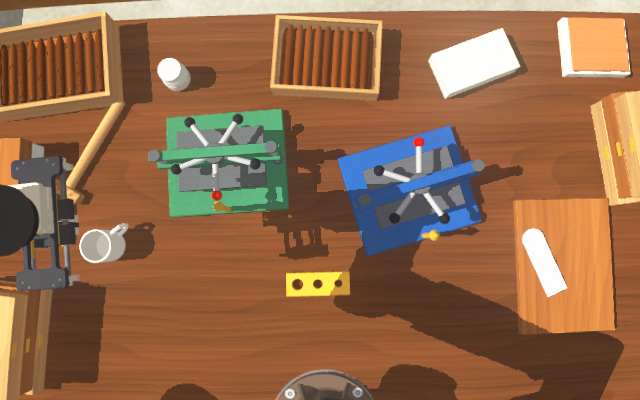

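The red ball (top crop (259,331)) lies on the line to the pointer. The blue press looks unchanged, with its red ball at (419,142), and the arm is clear.

Run:
```python
from fin import *
fit({0:(259,331),1:(138,252),2:(179,111),3:(323,101),4:(376,236)},{3:(202,349),2:(380,413)})
from station import arm
print(arm.job_done())
```

```text
q [0.58816137 0.20979004 0.00378161] 0.21667019691571252 [ 0.2 -0.1  0.2  0.1 -0.2  0.4 -0.1  0.3 -0.5  0.1 -0.3  0.2 -0.3  0.4]
q only [0.00530249] 0.3038103670128879 [-0.  -0.  -0.   0.1 -0.3  0.5 -0.2  0.4 -0.7  0.3 -0.   0.1 -0.1  0.4]
the job is handed in; nothing more can be done
None
```

The green press's wheel now stands with the red-ball spoke at the brass pointer, and the job is handed in. I pushed the wheel about 180° clockwise with closed fingers, in four pushes plus a last one of about 1°. Then I lifted the arm clear.

- **Final angle:** a fit to the balls in both cameras gives q ≈ +0.2 to +0.3°. The red ball alone read -0.1° from the top camera and -1.0° from the scene camera. I trust the scene reading less, because there the ball was partly in shadow and fitted about 2 px off.
- **Blue press:** its wheel looks unchanged; the red ball is still at pixel (419,142) in the top view.
- **Limits:** I handed in at about 19 s. The force readings I saw at the ends of moves were about 4 N at most. In the last picture the gripper was in free air, touching nothing.

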